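# Set the core-logging lamp to its short-wave UV position under the flip cover

### The job

Switch the logging lamp over for the fluorescence check: swing its clear, self-closing flip cover up and back until it snaps into its hold-open catch and stays propped open by itself, then push the selector knob down and, keeping it pushed, turn it clockwise past the middle position to the last one and let it spring up and lock there. Do not force the knob: feel when it is free before turning it, and load neither its lock nor its bottom stop with more than 20 N (over and above its spring). Leave the cover standing open, and leave the toggle switch and the things lying on the counter as they are.

Things in the scene. Friction and masses are not known exactly. Their poses are not given: they have to be found in the camera images.
- lamp: Grey powder-coated base of the lamp, fixed: 280 x 210 mm, flat top panel at z = 62 mm. Origin on its underside (counter level), straight below the knob's axis; its x axis runs from the front edge (at -115 mm, cover tab) to the cover's hinge and the rear edge (+165 mm). A gooseneck rises at x 140, y 80 mm to 390 mm and bends to the lamp head at x 105, y 265 mm.
- cover (a joint): Angle of the clear cover, 120 x 94 x 56 mm high: 0 shut over the knob, grows as its front swings up and back; hard stop 1.85 rad. A spring shuts it when let go (about 2 N at the tab). From 1.54 rad a rib meets a ball catch in the right hinge cheek: about 6 N at the tab to snap past; beyond 1.62 it stays, resting at about 1.7 rad (97 degrees).
- cover_tab (a point): Grip point in the black pull tab of the cover (tab 18 mm wide, 10 mm thick, 40 mm long, sticking out of the front wall; this point is 26 mm out from the wall). The cover's own axes: y along the hinge, x from the tab to the hinge when shut. Shut, it lies at lamp x -74 mm, 89 mm above the counter: 146 mm in front of the hinge axis and 24 mm above it.
- cover_hinge (a point): Point on the cover's hinge axis, midway, fixed to the lamp: at lamp x 72 mm, 65 mm above the counter. The axis runs along the lamp's y; opening carries the tab up and then away from the front of the lamp.
- selector (a joint): Turn of the knob, growing clockwise seen from above: 0 in the first position (as found, within 0.04), 0.70 middle, 1.40 last; stops at -0.04 and 1.44. An index pin locks it in each position with 0.08 rad of play. It turns only while pushed down, and springs up into a notch when let go there.
- selector_grip (a point): Point on the knob's axis in its grip, 102 mm above the counter when the knob is up. Black bar grip 40 long, 12 thick, 29 mm tall (top at 110 mm), on a 46 mm round skirt with its top at 81 mm. x axis along the bar to its white-marked end. Sprung up: 5 N, plus 0.5 N per mm. It frees 2 to 8 mm down (differs from lamp to lamp, cannot be seen) and hits a hard bottom 1.5 mm later.
- index: Steel index of the selector, hidden inside the lamp under the knob: the lugs that lock the knob's index pin (17 mm off the axis) in its three positions, and the bottom stop of the push. Origin on the knob's axis at panel height. Turning a knob that is not free loads it, and so does pushing on past the bottom.
- toggle (a joint): Black bat toggle of the mains switch, 24 mm tall, at the front left of the panel (lamp x -82, y 80 mm). 0 as found, leaning to the back; up to 0.7 when thrown to the front. To be left alone.
- core_mid (a point): Centre of the greenish serpentinite core piece, a cylinder 48 mm across and 150 mm long, lying along its x axis in the core guide. To be left alone.
- core_guide: Clear acrylic channel for core, 240 x 90 x 40 mm, long along its x axis; origin at the centre of its underside. To be left alone.
- loupe: Chrome folding hand loupe, 60 x 30 x 16 mm, lying on the counter; origin under its lens. To be left alone.
- scoop: Red plastic sample scoop, 170 x 56 x 34 mm, lying on the counter, bowl towards its x axis; origin on the counter near the back of the bowl. To be left alone.

How it is judged:
By the outcome, as a careful person would: the job done as asked, in the order asked, and still so for the second after the job is handed in, with the robot touching nothing.
It also fails if it takes over 72 s, if anything falls off the work surface, if the arm or the gripper's body presses on something with over 40 N, if the wrist force passes 120 N, or if a joint passes its speed limit or range.

### The arm

A 6-joint arm with a two-finger parallel gripper is mounted at the origin on the work surface. World frame = base frame: x ahead of the robot, y to its left, z up, the work surface at z = 0. Lengths are in m, angles in degrees, forces in N, time in s.
With the tool pointing down it reaches from about 0.375 to 0.9 m from the base axis. Payload 3.1 kg.
Tool frame: the origin (TCP) lies on the centre line of the jaws, within the pads' length; the fingertips stand 25 mm ahead of it and the grasp point (between the pads) lies 6 mm ahead of it; y points along the fingers, x is the direction in which the jaws open and shut, and the axes are right-handed (so a half turn about y gives the same grasp; the last joint's range is limited). The gripper opens to 87 mm and grips with 3 to 60 N. Pads are 19 mm wide; open, the fingers measure 117 mm over their backs; the gripper's body (75 mm by 190 mm) begins 51 mm behind the grasp point.
Start: joints at [-83.279, 30.224, 82.088, -0, 67.689, -10.227], TCP at [0.182, -0.598, 0.248] pointing down, gripper open.
Joint ranges: [-176.69, 176.69], [-43.24, 126.21], [12.49, 139.97], [-82, 262], [0, 151.66], [-163.58, 163.58]. Speed limits (degrees/s): [159.86, 159.86, 180, 180, 180, 180].

### API

Orientations are given as a 3x3 rotation matrix whose columns are the frame's x, y, z axes.
In Python, from rig import * gives the robot as it stands.
- The arm moves only by the tool play_rows, never from a script. Its argument "commands" is a list of rows, each a list of 2 entries, a list of its own where there are three numbers: the shift along the world's x, y, z in m, then the turn, a rotation vector about the world's x, y, z in rad. A call has 1 to 10 rows; each row is the pose to reach, as a shift and turn from the pose commanded when the call began; what a row does not reach only later rows make up. A row lasts 1/8 s, in which the tool goes at most 62.5 mm and 10.7 degrees, less where a joint would pass 70% of its speed; a pose out of reach is approached as far as the arm can. A call with a gripper value outside its range is refused whole. "gripper" is the finger opening in m, from 0 to 0.087, set as the call begins (left out, the last holds). The fingers move at their own pace and stop on an object; the grip force is fixed at half the most. Time passes only in rows, so rows that repeat a pose let the fingers close. It gives the time, the measured TCP pose, the force and the opening at its end, in the units of the state.
- read_state(): the state, without advancing time (a new reading comes with each control period).
- capture(name): name is "side" or "top"; returns a dict with "frame" (384x512x3 uint8, red, green, blue), "depth" (384x512 float32, m along the optical axis (not along the pixel's ray), 0 where there is no reading), "mtx" (3x3 intrinsics, pixels), "dist_coeffs" ([k1, k2, p1, p2, k3] as OpenCV has them; the pictures are not rectified), "cam_to_world" (4x4, takes a point from camera to world coordinates). Camera axes: x right, y down, z forward; pixel columns grow to the right and rows downward; lengths in m; the calibration is good to about 2 mm. A picture is of the moment at which its call begins.
- hand_in(): hands the job in, once; it reports no verdict.
The state is a dict: "time_s": time; "joint_positions": joint angles; "qvel": joint speeds; "tau": joint torques, N m; "position": TCP position; "tcp_rot": TCP orientation; "force": force on the tool from outside, world axes, zero at the start; "moment": the same for the moment, N m; "opening": opening from 0.0 (shut) to 1.0 (fully open).
Only numpy, scipy, OpenCV 4.12 (cv2) and the standard library are available. Lean on these libraries where they do the work, as an engineer would, in place of code of your own. Each camera call takes 0.05 s, during which the arm holds its last target. There are 200 camera calls.

## Working session

There is one attempt and no reset: what is moved stays moved. The work goes in short steps, Python scripts to look and compute and a tool call to move; the robot and the scene stay as the last step left them, time stands still between calls to the robot, and variables do not carry over. Pictures are saved under pics/ and viewed, about 8 in all and at most 12, crops included, and the job is handed in when it is done.

Besides the shell and the picture viewer there is one more tool, called after "Emit:" as name(argument=value, ...), one argument or row to a line, values as JSON. play_rows: Moves the arm, as the interface text tells. Its arguments: {"type":"object","properties":{"commands":{"type":"array"},"gripper":{"type":"number"}},"required":["commands"]}

```bash
mkdir -p pics; ls
python3 - <<'E'
from rig import *
import cv2,numpy as np
s=read_state();print(s)
for n in("side","top"):
    c=capture(n);np.savez(n+"0.npz",**c);cv2.imwrite(f"pics/{n}0.png",c["frame"][:,:,::-1])
    print(n,c["mtx"],c["dist_coeffs"],c["cam_to_world"])
E
```

```text
pics
{'time_s': 0.0, 'joint_positions': array([-8.32770101e+01,  3.02788051e+01,  8.21573150e+01,  2.91788144e-04,
        6.76886666e+01, -1.02278734e+01]), 'qvel': array([ 0.02441814,  0.02329584, -0.13740983, -0.04079018, -0.0254484 ,
        0.01549241]), 'tau': array([-4.93935950e-04, -4.40038025e+01, -1.76592493e+01,  6.33941637e-02,
        5.82171441e-02, -1.45616905e-04]), 'position': array([ 0.18216158, -0.5971481 ,  0.24656815]), 'tcp_rot': array([[ 2.91549350e-01, -2.50290460e-04,  9.56555756e-01],
       [-9.56553389e-01,  2.16351288e-03,  2.91549195e-01],
       [-2.14249268e-03, -9.99997628e-01,  3.91354587e-04]]), 'force': array([ 0.28325669, -0.36129627, -0.27411184]), 'moment': array([-0.0159443 , -0.0180413 , -0.01093976]), 'opening': 0.999501372877957}
side [[347.60919656   0.         254.28492897]
 [  0.         347.60919656 189.24693024]
 [  0.           0.           1.        ]] [-0.05801703  0.          0.          0.          0.        ] [[ 0.97938027 -0.14987886  0.13546442  0.42343345]
 [-0.20169193 -0.68687087  0.69823261 -0.73006991]
 [-0.01160374 -0.71115732 -0.70293713  0.84110952]
 [ 0.          0.          0.          1.        ]]
top [[462.80233063   0.         259.15431381]
 [  0.         462.80233063 192.19428524]
 [  0.           0.           1.        ]] [-0.0323407  0.         0.         0.         0.       ] [[-6.16076705e-02 -9.71586643e-01  2.28525469e-01  2.44459242e-01]
 [-9.98100439e-01  5.99931194e-02 -1.40121338e-02  7.54372089e-03]
 [-9.59537042e-05 -2.28954626e-01 -9.73437091e-01  1.48721161e+00]
 [ 0.00000000e+00  0.00000000e+00  0.00000000e+00  1.00000000e+00]]
```

View pics/top0.png

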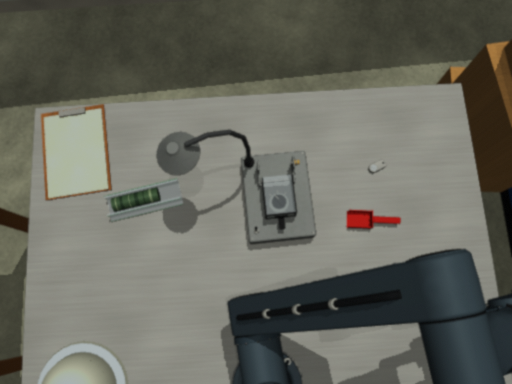

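View pics/side0.png

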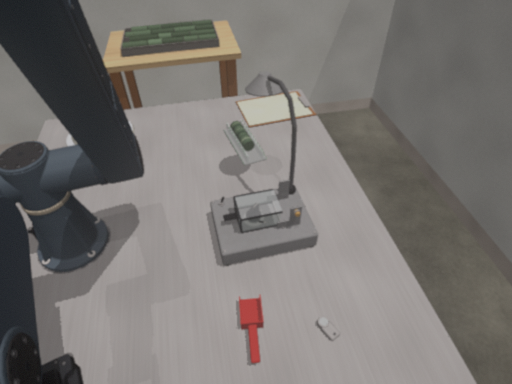

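```bash
cat > h.py <<'E'
import numpy as np,cv2
def cloud(c):
    h,w=c["depth"].shape
    uv=np.stack(np.meshgrid(np.arange(w),np.arange(h)),-1).reshape(-1,1,2).astype(float)
    n=cv2.undistortPoints(uv,c["mtx"],c["dist_coeffs"]).reshape(h,w,2)
    d=c["depth"][...,None]
    p=np.concatenate([n*d,d],-1)
    T=c["cam_to_world"];return p@T[:3,:3].T+T[:3,3]
def proj(c,P):
    T=np.linalg.inv(c["cam_to_world"])
    return cv2.projectPoints(np.atleast_2d(P).astype(float),cv2.Rodrigues(T[:3,:3])[0],T[:3,3],c["mtx"],c["dist_coeffs"])[0][:,0]
E
python3 - <<'E'
from h import *
for n,(x0,y0,x1,y1) in(("top",(215,135,335,255)),("side",(190,60,330,270))):
    c=dict(np.load(n+"0.npz"));P=cloud(c)
    S=P[y0:y1,x0:x1].reshape(-1,3);D=c["depth"][y0:y1,x0:x1].ravel()>0
    m=D&(abs(S[:,2]-.062)<.006)
    r=cv2.minAreaRect(S[m,:2].astype(np.float32));print(n,m.sum(),r,cv2.boxPoints(r),np.median(S[m,2]))
    k=4
    cv2.imwrite(f"pics/{n}0c.png",cv2.resize(c["frame"][y0:y1,x0:x1,::-1],None,fx=k if n=="side" and 0 else (5 if n=="top" else 2.8),fy=(5 if n=="top" else 2.8),interpolation=cv2.INTER_CUBIC))
E
```

```text
top 3796 ((0.5659669637680054, -0.07141976803541183), (0.27986258268356323, 0.2096177339553833), 2.511204242706299) [[ 0.42157787  0.02715739]
 [ 0.43076223 -0.18225904]
 [ 0.71035606 -0.16999693]
 [ 0.7011717   0.0394195 ]] 0.06182399456830223
side 3023 ((0.550282895565033, 0.41998082399368286), (0.27960968017578125, 1.1994467973709106), 2.461460828781128) [[ 0.3848505   1.0131466 ]
 [ 0.43636358 -0.18519346]
 [ 0.7157153  -0.17318499]
 [ 0.6642022   1.0251551 ]] 0.060664815471915934
```

View pics/top0c.png

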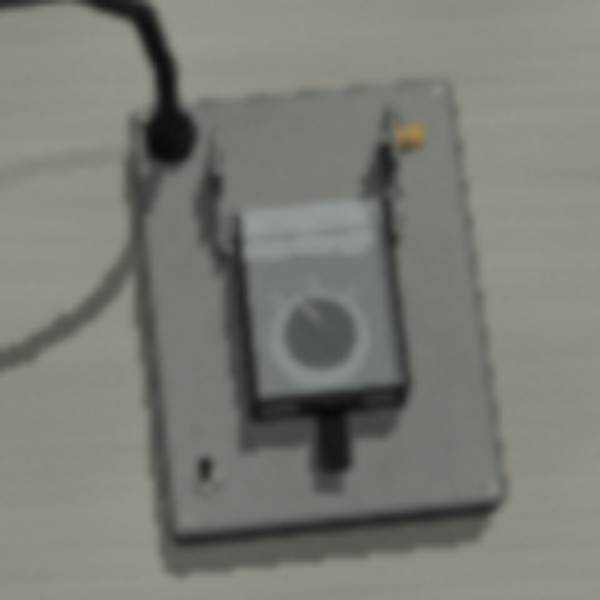

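```bash
cat >> h.py <<'E'
from scipy.spatial.transform import Rotation as Ro
O=np.array([.5435,-.0742,0]);YAW=np.radians(2.49)
Lz=Ro.from_euler('z',YAW)
def tool(tilt,yaw=0):  # lamp frame; tilt>0 points forward; jaws along lamp -y at yaw 0
    B=np.array([[0,0,1],[-1,0,0],[0,-1,0.]])   # cols x=-y, y=-z(point), z=x
    return Lz*Ro.from_euler('z',yaw,degrees=True)*Ro.from_euler('y',-tilt,degrees=True)*Ro.from_matrix(B)
def world(l): return O+Lz.apply(l)
def delta(s,G,R):  # grasp point G (world) -> shift, rotvec from measured pose
    t=G-R.apply([0,.006,0])
    return np.round(t-s["position"],4),np.round((R*Ro.from_matrix(s["tcp_rot"]).inv()).as_rotvec(),4)
E
python3 - <<'E'
from rig import *
from h import *
s=read_state()
R=tool(40);p=R.apply([0,1,0]);G=world([-.076,0,.091]);print(G,p)
print(delta(s,G-.12*p,R))
E
```

```text
[ 0.46757176 -0.07750182  0.091     ] [ 0.6421807   0.02792592 -0.76604444]
(array([ 0.2045,  0.5162, -0.0592]), array([ 0.1164, -0.6899, -0.2427]))
```

Emit:
play_rows(
  commands=[
    [[0.2,0.516,0.0],[0.116,-0.69,-0.243]],
    [[0.2,0.516,0.0],[0.116,-0.69,-0.243]],
    [[0.2,0.516,0.0],[0.116,-0.69,-0.243]],
    [[0.2,0.516,0.0],[0.116,-0.69,-0.243]],
    [[0.2,0.516,0.0],[0.116,-0.69,-0.243]],
    [[0.2,0.516,0.0],[0.116,-0.69,-0.243]],
    [[0.2,0.516,0.0],[0.116,-0.69,-0.243]],
    [[0.2,0.516,0.0],[0.116,-0.69,-0.243]],
    [[0.2,0.516,0.0],[0.116,-0.69,-0.243]],
    [[0.2,0.516,0.0],[0.116,-0.69,-0.243]],
  ],
  gripper=0.06,
)

```text
time_s: 1.35
position: [0.3847, -0.0769, 0.2494]
tcp_rot: [[0.056, 0.641, 0.765], [-0.998, 0.034, 0.044], [0.002, -0.766, 0.642]]
force: [-0.2, -0.5, 0.1]
opening: 0.687
```

```bash
cat > look.py <<'E'
import sys
from rig import *
from h import *
n,tag,x0,y0,x1,y1,k=sys.argv[1],sys.argv[2],*map(float,sys.argv[3:])
x0,y0,x1,y1=map(int,(x0,y0,x1,y1))
c=capture(n);np.savez(tag+".npz",**c)
cv2.imwrite(f"pics/{tag}.png",cv2.resize(c["frame"][y0:y1,x0:x1,::-1],None,fx=k,fy=k,interpolation=cv2.INTER_CUBIC))
s=read_state();print(s["time_s"],s["joint_positions"].round(1),s["position"].round(4),s["tcp_rot"].round(3).tolist(),s["force"].round(1))
R=tool(40);p=R.apply([0,1,0]);G=world([-.076,0,.091])
print(delta(s,G-.12*p,R),delta(s,G,R))
E
python3 look.py side side1 100 50 356 306 2.3
```

```text
1.4 [-53.2   7.9 139.9  78.9  32.8 -35.7] [ 0.3842 -0.0796  0.2491] [[0.05, 0.641, 0.766], [-0.999, 0.03, 0.04], [0.003, -0.767, 0.642]] [-0.  -1.1 -0. ]
(array([ 0.0025, -0.0014, -0.0616]), array([ 0.0026, -0.0014, -0.0068])) (array([ 0.0795,  0.0019, -0.1535]), array([ 0.0026, -0.0014, -0.0068]))
```

View pics/side1.png

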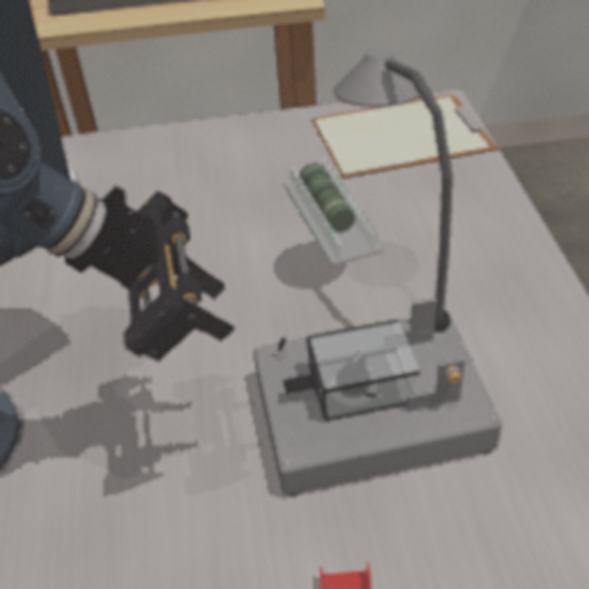

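Emit:
play_rows(
  commands=[
    [[0.028,0.0,-0.092],[0.0026,-0.0014,-0.0068]],
    [[0.028,0.0,-0.092],[0.0026,-0.0014,-0.0068]],
    [[0.028,0.0,-0.092],[0.0026,-0.0014,-0.0068]],
    [[0.028,0.0,-0.092],[0.0026,-0.0014,-0.0068]],
  ],
)

```text
time_s: 1.9
position: [0.43, -0.0917, 0.1631]
tcp_rot: [[0.035, 0.628, 0.778], [-0.999, 0.03, 0.021], [-0.01, -0.778, 0.628]]
force: [0.5, -0.3, 0.4]
opening: 0.689
```

```bash
python3 look.py top top2 225 145 325 245 6
```

```text
1.95 [-45.5  29.  139.9 119.3  32.5 -73.8] [ 0.4298 -0.0912  0.1641] [[0.036, 0.629, 0.777], [-0.999, 0.029, 0.023], [-0.009, -0.777, 0.629]] [ 0.5  0.5 -0.5]
(array([-0.0432,  0.0102,  0.0234]), array([-0.0079, -0.0175,  0.0075])) (array([ 0.0339,  0.0135, -0.0685]), array([-0.0079, -0.0175,  0.0075]))
```

View pics/top2.png

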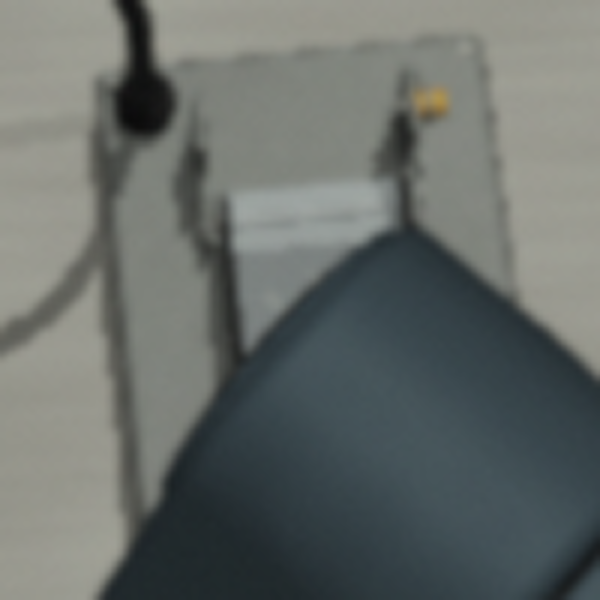

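```bash
cat > d.py <<'E'
import sys
from rig import *
from h import *
# tilt, lamp x,y,z(mm), back(mm)
t,x,y,z,b=map(float,sys.argv[1:6]);s=read_state()
R=tool(t,float(sys.argv[6]) if len(sys.argv)>6 else 0);p=R.apply([0,1,0])
print(s["time_s"],s["joint_positions"].round(1),s["force"].round(1),s["moment"].round(2))
print(delta(s,world(np.array([x,y,z])/1e3)-b/1e3*p,R))
E
python3 d.py 15 -76 0 91 90
```

```text
1.95 [-45.5  29.  139.9 119.3  32.5 -73.8] [ 0.5  0.5 -0.5] [0.01 0.36 0.01]
(array([0.0129, 0.0126, 0.0196]), array([-0.0251,  0.4185,  0.0092]))
```

Emit:
play_rows(
  commands=[
    [[0.013,0.013,0.03],[-0.025,0.4185,0.009]],
    [[0.013,0.013,0.03],[-0.025,0.4185,0.009]],
    [[0.013,0.013,0.03],[-0.025,0.4185,0.009]],
    [[0.013,0.013,0.03],[-0.025,0.4185,0.009]],
    [[0.013,0.013,0.03],[-0.025,0.4185,0.009]],
  ],
)

```text
time_s: 2.58
position: [0.4395, -0.0581, 0.1858]
tcp_rot: [[0.102, 0.409, 0.907], [-0.988, 0.144, 0.046], [-0.112, -0.901, 0.419]]
force: [0.3, -0.0, 0.6]
opening: 0.685
```

```bash
python3 d.py 15 -76 0 91 70
```

```text
2.575 [-35.9  19.7 126.6  50.4  27.6   5.5] [ 0.3 -0.   0.6] [-0.05  0.28  0.03]
(array([ 0.0084, -0.0203, -0.0214]), array([-0.1239,  0.1643, -0.0496]))
```

Emit:
play_rows(
  commands=[
    [[0,0,0],[0,0,0]],
    [[0,0,0],[0,0,0]],
  ],
)

```text
time_s: 2.82
position: [0.4398, -0.0568, 0.1848]
tcp_rot: [[0.104, 0.41, 0.906], [-0.988, 0.147, 0.047], [-0.114, -0.9, 0.421]]
force: [-0.6, 0.1, 0.3]
opening: 0.691
```

```bash
python3 d.py 15 -76 0 91 60
```

```text
2.825 [-35.9  19.9 126.7  51.2  27.5   4.6] [-0.6  0.1  0.3] [-0.03  0.26  0.  ]
(array([ 0.0107, -0.0215, -0.0301]), array([-0.1269,  0.1665, -0.0513]))
```

Emit:
play_rows(
  commands=[
    [[0.011,-0.0215,-0.02],[-0.127,0.1665,-0.051]],
    [[0.011,-0.0215,-0.02],[-0.127,0.1665,-0.051]],
    [[0.011,-0.0215,-0.02],[-0.127,0.1665,-0.051]],
    [[0.011,-0.0215,-0.02],[-0.127,0.1665,-0.051]],
    [[0.011,-0.0215,-0.02],[-0.127,0.1665,-0.051]],
  ],
)

```text
time_s: 3.45
position: [0.4504, -0.0777, 0.1639]
tcp_rot: [[0.044, 0.256, 0.966], [-0.999, 0.013, 0.042], [-0.002, -0.967, 0.256]]
force: [-0.3, 0.6, 0.6]
opening: 0.691
```

```bash
python3 d.py 20 -76 0 91 0;python3 d.py 15 -76 0 91 0
```

```text
3.45 [-28.8  22.7 120.4  18.4  25.4  42.8] [-0.3  0.6  0.6] [0.03 0.22 0.05]
(array([ 0.0151,  0.0001, -0.0673]), array([ 0.0018, -0.0899, -0.0009]))
3.45 [-28.8  22.7 120.4  18.4  25.4  42.8] [-0.3  0.6  0.6] [0.03 0.22 0.05]
(array([ 0.0156,  0.0002, -0.0671]), array([-0.002 , -0.0027, -0.0009]))
```

Reachable. Descend around the tab, then close.

Emit:
play_rows(
  commands=[
    [[0.008,0,-0.035],[0,0,0]],
    [[0.0155,0,-0.067],[0,0,0]],
    [[0.0155,0,-0.067],[0,0,0]],
    [[0.0155,0,-0.067],[0,0,0]],
  ],
)

```text
time_s: 3.95
position: [0.4665, -0.078, 0.0978]
tcp_rot: [[0.045, 0.257, 0.965], [-0.999, 0.012, 0.043], [-0.001, -0.966, 0.257]]
force: [-0.7, -0.3, 0.2]
opening: 0.691
```

```bash
python3 d.py 15 -76 0 91 0; python3 look.py side side3 180 150 330 270 5
```

```text
3.95 [-27.7  32.4 121.2  29.4  15.3  32.1] [-0.7 -0.3  0.2] [-0.02  0.2  -0.01]
(array([-0.0005,  0.0005, -0.001 ]), array([-0.0006, -0.0017, -0.0011]))
4.0 [-27.7  32.4 121.2  29.4  15.3  32.1] [ 0.4668 -0.0782  0.0983] [[0.045, 0.258, 0.965], [-0.999, 0.012, 0.043], [0.0, -0.966, 0.258]] [-0.8  1.5 -0.6]
(array([-0.0802, -0.0029,  0.0893]), array([ 0.0193, -0.4365, -0.0012])) (array([-0.0031,  0.0005, -0.0027]), array([ 0.0193, -0.4365, -0.0012]))
```

View pics/side3.png

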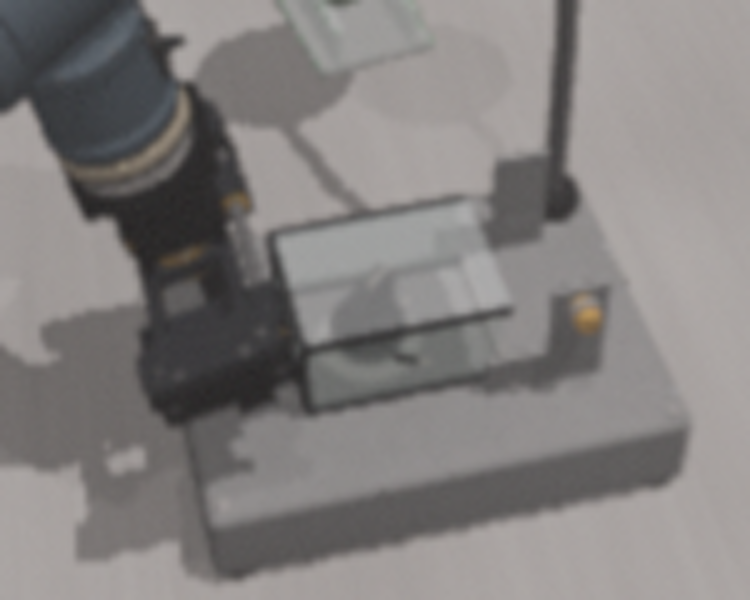

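Emit:
play_rows(
  commands=[
    [[0,0,0],[0,0,0]],
    [[0,0,0],[0,0,0]],
    [[0,0,0],[0,0,0]],
    [[0,0,0],[0,0,0]],
    [[0,0,0],[0,0,0]],
    [[0,0,0],[0,0,0]],
    [[0,0,0],[0,0,0]],
    [[0,0,0],[0,0,0]],
  ],
  gripper=0.0,
)

```text
time_s: 5.0
position: [0.4667, -0.075, 0.0973]
tcp_rot: [[0.046, 0.255, 0.966], [-0.999, 0.018, 0.042], [-0.007, -0.967, 0.256]]
force: [6.4, 11.6, 2.3]
opening: 0.201
```

```bash
cat > arc.py <<'E'
# grasp point on arc, lamp frame, offset from grip; args: angles list
import sys
from rig import *
from h import *
s=read_state();R0=Ro.from_matrix(s["tcp_rot"]);G0=s["position"]+R0.apply([0,.006,0])
print(s["time_s"],s["joint_positions"].round(1),s["force"].round(1),s["opening"])
H=np.array([.072,0,.065]);l=Lz.inv().apply(G0-O);print("grip lamp mm",(l*1e3).round(1))
r=np.hypot(.072+.076,.026) if len(sys.argv)<2 else float(sys.argv[1])
E
python3 arc.py
```

```text
5.0 [-27.4  32.5 121.1  29.7  15.6  32.1] [ 6.4 11.6  2.3] 0.20148051597606678
grip lamp mm [-75.2   2.6  91.5]
```

```bash
sed -i 's/-.0742/-.0710/' h.py
cat > arcrows.py <<'E'
import sys
from h import *
a0,t0,a1,t1,n=map(float,sys.argv[1:]);n=int(n)
v=np.array([-.1475,.026])
def G(a): return np.array([v[0]*np.cos(a)+v[1]*np.sin(a),0,-v[0]*np.sin(a)+v[1]*np.cos(a)])
def T(a,t): return Lz.apply(G(a))-tool(t).apply([0,.006,0])
out=[]
for i in range(1,n+1):
    a=a0+(a1-a0)*i/n;t=t0+(t1-t0)*i/n
    out.append([[round(x,4) for x in T(a,t)-T(a0,t0)],[round(x,3) for x in (tool(t)*tool(t0).inv()).as_rotvec()]])
print(out)
E
python3 arcrows.py 0 15 .6 20 10;python3 arcrows.py .6 20 1.2 28 10;python3 arcrows.py 1.2 28 1.74 36 10
```

```text
[[[np.float64(0.0018), np.float64(0.0001), np.float64(0.0088)], [np.float64(0.0), np.float64(-0.009), np.float64(-0.0)]], [[np.float64(0.0041), np.float64(0.0002), np.float64(0.0174)], [np.float64(0.001), np.float64(-0.017), np.float64(0.0)]], [[np.float64(0.0069), np.float64(0.0003), np.float64(0.0259)], [np.float64(0.001), np.float64(-0.026), np.float64(0.0)]], [[np.float64(0.0102), np.float64(0.0004), np.float64(0.0343)], [np.float64(0.002), np.float64(-0.035), np.float64(-0.0)]], [[np.float64(0.014), np.float64(0.0006), np.float64(0.0424)], [np.float64(0.002), np.float64(-0.044), np.float64(-0.0)]], [[np.float64(0.0183), np.float64(0.0008), np.float64(0.0502)], [np.float64(0.002), np.float64(-0.052), np.float64(0.0)]], [[np.float64(0.023), np.float64(0.001), np.float64(0.0578)], [np.float64(0.003), np.float64(-0.061), np.float64(-0.0)]], [[np.float64(0.0282), np.float64(0.0012), np.float64(0.0651)], [np.float64(0.003), np.float64(-0.07), np.float64(-0.0)]], [[np.float64(0.0339), np.float64(0.0015), np.float64(0.072)], [np.float64(0.003), np.float64(-0.078), np.float64(-0.0)]], [[
[... 1870 characters left out ...]
0017), np.float64(0.0023)], [np.float64(0.003), np.float64(-0.07), np.float64(0.0)]], [[np.float64(0.0478), np.float64(0.0021), np.float64(0.0014)], [np.float64(0.004), np.float64(-0.084), np.float64(0.0)]], [[np.float64(0.0557), np.float64(0.0024), np.float64(0.0001)], [np.float64(0.004), np.float64(-0.098), np.float64(-0.0)]], [[np.float64(0.0636), np.float64(0.0028), np.float64(-0.0016)], [np.float64(0.005), np.float64(-0.112), np.float64(0.0)]], [[np.float64(0.0713), np.float64(0.0031), np.float64(-0.0038)], [np.float64(0.005), np.float64(-0.126), np.float64(-0.0)]], [[np.float64(0.0789), np.float64(0.0034), np.float64(-0.0063)], [np.float64(0.006), np.float64(-0.139), np.float64(0.0)]]]
```

Emit:
play_rows(
  commands=[
    [[0.002,0.003,0.009],[0,-0.009,0]],
    [[0.004,0.003,0.0175],[0.001,-0.017,0]],
    [[0.007,0.0033,0.026],[0.001,-0.026,0]],
    [[0.01,0.0034,0.034],[0.002,-0.035,0]],
    [[0.014,0.0036,0.0425],[0.002,-0.044,0]],
    [[0.018,0.0038,0.05],[0.002,-0.052,0]],
    [[0.023,0.004,0.058],[0.003,-0.061,0]],
    [[0.028,0.0042,0.065],[0.003,-0.07,0]],
    [[0.034,0.0045,0.072],[0.003,-0.078,0]],
    [[0.04,0.0047,0.0785],[0.004,-0.087,0]],
  ],
)

```text
time_s: 6.25
position: [0.5064, -0.0729, 0.1761]
tcp_rot: [[0.046, 0.339, 0.94], [-0.999, 0.016, 0.043], [-0.001, -0.941, 0.339]]
force: [-3.6, 1.3, -0.9]
opening: 0.204
```

```bash
python3 arc.py
```

```text
6.25 [-26.1  23.8 115.9  23.2  24.6  41.5] [-3.6  1.3 -0.9] 0.20386824540923024
grip lamp mm [-35.1  -0.3 170.4]
```

Emit:
play_rows(
  commands=[
    [[0.0065,0.0003,0.006],[0.001,-0.014,0]],
    [[0.013,0.0006,0.012],[0.001,-0.028,0]],
    [[0.02,0.001,0.0175],[0.002,-0.042,0]],
    [[0.0275,0.0012,0.0225],[0.002,-0.056,0]],
    [[0.0355,0.0015,0.027],[0.003,-0.07,0]],
    [[0.0435,0.002,0.031],[0.004,-0.084,0]],
    [[0.0515,0.0022,0.0345],[0.004,-0.098,0]],
    [[0.06,0.0026,0.0375],[0.005,-0.112,0]],
    [[0.0685,0.003,0.04],[0.005,-0.126,0]],
    [[0.077,0.0033,0.042],[0.006,-0.139,0]],
  ],
)

```text
time_s: 7.5
position: [0.5848, -0.0696, 0.2184]
tcp_rot: [[0.045, 0.468, 0.882], [-0.999, 0.022, 0.04], [-0.0, -0.883, 0.469]]
force: [-3.3, 3.0, 0.5]
opening: 0.203
```

```bash
python3 arc.py;  python3 look.py side side4 180 80 330 230 4
```

```text
7.5 [-23.5  23.4 108.9  29.1  25.1  39.9] [-3.3  3.   0.5] 0.20335290093116282
grip lamp mm [ 44.1  -0.4 213.1]
7.55 [-23.4  23.4 108.9  29.2  25.1  39.9] [ 0.5855 -0.0696  0.2185] [[0.045, 0.469, 0.882], [-0.999, 0.022, 0.04], [-0.001, -0.883, 0.47]] [-3.6  4.9  3. ]
(array([-0.1989, -0.0082, -0.031 ]), array([ 0.0087, -0.2091, -0.002 ])) (array([-0.1218, -0.0048, -0.1229]), array([ 0.0087, -0.2091, -0.002 ]))
```

View pics/side4.png

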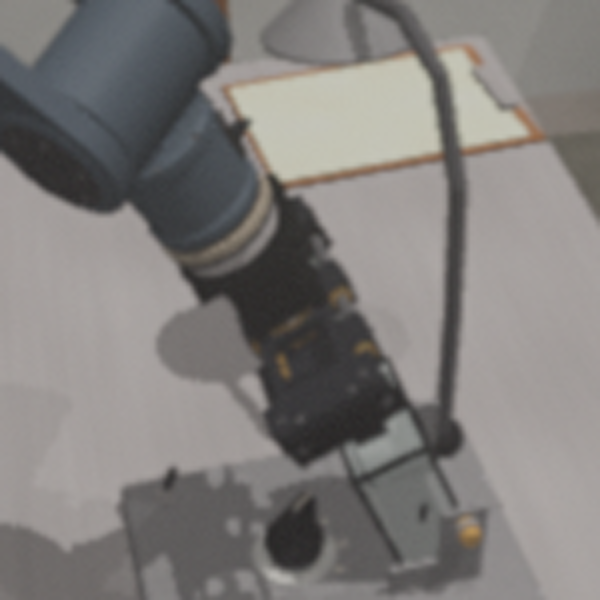

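```bash
python3 arcrows.py 1.2 28 1.72 45 10 | sed 's/np.float64(\([-0-9.]*\))/\1/g'
```

```text
[[[0.0075, 0.0003, 0.0012], [0.001, -0.03, 0.0]], [[0.0151, 0.0007, 0.0021], [0.003, -0.059, 0.0]], [[0.0227, 0.001, 0.0025], [0.004, -0.089, 0.0]], [[0.0303, 0.0013, 0.0025], [0.005, -0.119, 0.0]], [[0.038, 0.0017, 0.0021], [0.006, -0.148, -0.0]], [[0.0456, 0.002, 0.0013], [0.008, -0.178, 0.0]], [[0.0531, 0.0023, 0.0001], [0.009, -0.207, 0.0]], [[0.0606, 0.0026, -0.0015], [0.01, -0.237, 0.0]], [[0.068, 0.003, -0.0035], [0.012, -0.267, 0.0]], [[0.0754, 0.0033, -0.006], [0.013, -0.296, 0.0]]]
```

Emit:
play_rows(
  commands=[
    [[0.0075,0.0003,0.001],[0.001,-0.03,0]],
    [[0.015,0.0007,0.002],[0.003,-0.059,0]],
    [[0.0225,0.001,0.0025],[0.004,-0.089,0]],
    [[0.03,0.0013,0.0025],[0.005,-0.119,0]],
    [[0.038,0.0017,0.002],[0.006,-0.148,0]],
    [[0.0455,0.002,0.001],[0.008,-0.178,0]],
    [[0.053,0.0023,0],[0.009,-0.207,0]],
    [[0.0605,0.0026,-0.0015],[0.01,-0.237,0]],
    [[0.068,0.003,-0.0035],[0.012,-0.267,0]],
    [[0.0755,0.0033,-0.006],[0.013,-0.296,0]],
  ],
)

```text
time_s: 8.8
position: [0.6605, -0.0665, 0.2124]
tcp_rot: [[0.046, 0.706, 0.707], [-0.999, 0.031, 0.033], [0.002, -0.707, 0.707]]
force: [-1.0, 6.2, 1.6]
opening: 0.203
```

```bash
python3 arc.py
```

```text
8.8 [-22.9  29.8 110.4  96.9  17.8 -26. ] [-1.   6.2  1.6] 0.20261090268617737
grip lamp mm [121.4  -0.6 208.1]
```

Emit:
play_rows(
  commands=[
    [[0,0,0],[0,0,0]],
    [[0,0,0],[0,0,0]],
    [[0,0,0],[0,0,0]],
    [[0,0,0],[0,0,0]],
  ],
  gripper=0.05,
)

```text
time_s: 9.3
position: [0.6598, -0.0674, 0.2122]
tcp_rot: [[0.044, 0.705, 0.708], [-0.999, 0.03, 0.032], [0.001, -0.709, 0.706]]
force: [0.0, -0.5, -0.6]
opening: 0.541
```

Emit:
play_rows(
  commands=[
    [[-0.015,0,0.015],[0,0,0]],
    [[-0.03,0,0.03],[0,0,0]],
    [[-0.06,0,0.06],[0,0.1,0]],
    [[-0.1,-0.002,0.09],[0,0.2,0]],
    [[-0.14,-0.005,0.1],[0,0.4,0]],
    [[-0.18,-0.007,0.1],[0,0.6,0]],
    [[-0.18,-0.007,0.1],[0,0.6,0]],
  ],
)

```text
time_s: 10.18
position: [0.4772, -0.0743, 0.3125]
tcp_rot: [[0.048, 0.274, 0.961], [-0.998, 0.044, 0.038], [-0.032, -0.961, 0.276]]
force: [0.5, 1.5, -0.5]
opening: 0.576
```

```bash
python3 arc.py;  python3 look.py side side5 190 110 320 260 4; python3 look.py top top5 225 145 325 245 6
```

```text
10.175 [-28.    8.9 106.9  12.3  51.9  53. ] [ 0.5  1.5 -0.5] 0.5760452286805755
grip lamp mm [-6.480e+01 -2.000e-01  3.067e+02]
10.225 [-28.    8.6 106.7  11.8  52.4  53.2] [ 0.4755 -0.0758  0.315 ] [[0.048, 0.27, 0.962], [-0.998, 0.04, 0.039], [-0.027, -0.962, 0.272]] [-0.8 -0.1  0.3]
(array([-0.0888, -0.002 , -0.1274]), array([-0.0075, -0.4235, -0.0107])) (array([-0.0117,  0.0013, -0.2194]), array([-0.0075, -0.4235, -0.0107]))
10.275 [-28.    8.8 106.8  12.5  51.7  52.7] [ 0.479  -0.0749  0.3146] [[0.05, 0.281, 0.958], [-0.998, 0.043, 0.04], [-0.03, -0.959, 0.283]] [0.8 0.1 0.3]
(array([-0.0923, -0.0029, -0.1271]), array([-0.0099, -0.4119, -0.0129])) (array([-0.0153,  0.0004, -0.219 ]), array([-0.0099, -0.4119, -0.0129]))
```

View pics/side5.png

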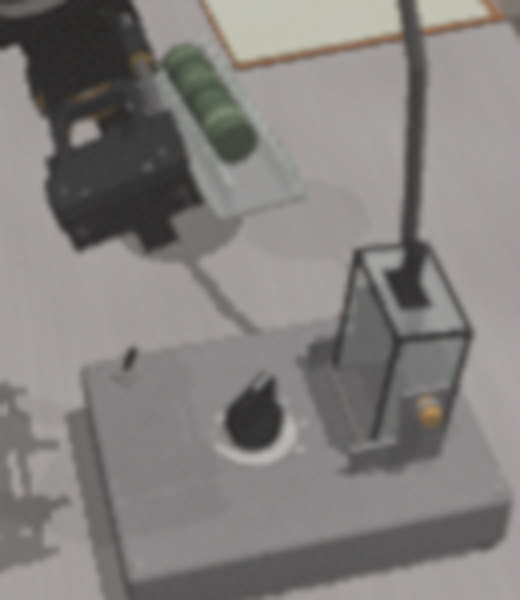

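Run:
```python
from h import *
for n in("side5","top5","top0"):
    c=dict(np.load(n+".npz"));P=cloud(c);L=Lz.inv().apply((P-O).reshape(-1,3)).reshape(P.shape)*1e3
    for lo,hi in((100,116),):
        m=(c["depth"]>0)&(np.hypot(L[...,0],L[...,1])<32)&(L[...,2]>lo)&(L[...,2]<hi)
        q=L[m]
        if len(q)<5: print(n,len(q));continue
        w,V=np.linalg.eigh(np.cov(q[:,:2].T));v=V[:,1]
        print(n,len(q),q.mean(0).round(1),np.sqrt(w).round(1),np.degrees(np.arctan2(v[1],v[0])).round(1), "rect",cv2.minAreaRect(q[:,:2].astype(np.float32)))
    g=c["frame"].astype(int).min(-1)
    m2=m&(g>90);print(" white",L[m2].mean(0).round(1) if m2.any() else None, m2.sum())
```

```text
side5 59 [  2.7  -5.4 107.2] [ 3.2 12.3] -142.3 rect ((2.9209976196289062, -4.442127227783203), (40.44678497314453, 10.105822563171387), 39.58476638793945)
 white [ 12.    5.4 109.2] 12
top5 13 [  9.3   6.3 109.5] [2.9 4.7] -143.9 rect ((8.434737205505371, 5.865213394165039), (13.120033264160156, 9.686872482299805), 43.22557067871094)
 white [ 14.4   8.7 110.1] 2
top0 20 [  3.6  -3.8 114.5] [16.2 18.4] 143.0 rect ((1.952169418334961, -5.916873931884766), (50.413604736328125, 53.23355484008789), 79.87646484375)
 white [ 10.7  -7.8 114.6] 14
```

View pics/top5.png

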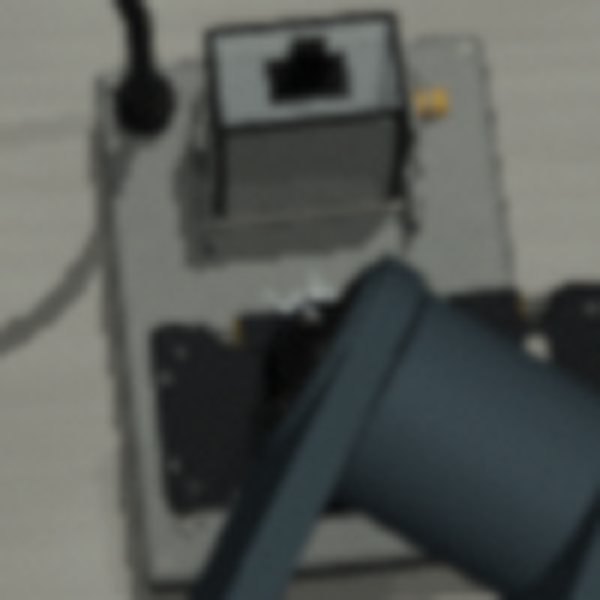

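```bash
sed -i 's/\[.5435,-.0710,0\]/[.543,-.0712,0]/' h.py; grep O= h.py; python3 d.py 15 0 0 106 60 40
```

```text
O=np.array([.543,-.0712,0]);YAW=np.radians(2.49)
10.275 [-28.    8.8 106.8  12.5  51.7  52.7] [0.8 0.1 0.3] [0.02 0.17 0.05]
(array([ 0.0514, -0.0078, -0.1449]), array([-0.0379,  0.0122,  0.6915]))
```

Emit:
play_rows(
  commands=[
    [[0.051,-0.008,-0.1],[-0.038,0.012,0.69]],
    [[0.051,-0.008,-0.1],[-0.038,0.012,0.69]],
    [[0.051,-0.008,-0.1],[-0.038,0.012,0.69]],
    [[0.051,-0.008,-0.1],[-0.038,0.012,0.69]],
    [[0.051,-0.008,-0.12],[-0.038,0.012,0.69]],
    [[0.051,-0.008,-0.145],[-0.038,0.012,0.69]],
    [[0.051,-0.008,-0.145],[-0.038,0.012,0.69]],
    [[0.051,-0.008,-0.145],[-0.038,0.012,0.69]],
  ],
)

```text
time_s: 11.28
position: [0.531, -0.0819, 0.1672]
tcp_rot: [[0.674, 0.188, 0.714], [-0.738, 0.177, 0.651], [-0.003, -0.966, 0.258]]
force: [0.6, 0.6, 0.9]
opening: 0.577
```

```bash
python3 d.py 15 0 0 106 0 40;  python3 look.py side side6 190 110 320 260 4
```

```text
11.275 [-28.3  28.4 105.4  20.9  43.3   4.4] [0.6 0.6 0.9] [-0.09  0.08  0.  ]
(array([ 0.0108,  0.0096, -0.0554]), array([-0.0021, -0.0028,  0.0015]))
11.325 [-28.3  28.3 105.4  20.9  43.3   4.4] [ 0.5312 -0.082   0.1676] [[0.674, 0.189, 0.714], [-0.738, 0.176, 0.651], [-0.003, -0.966, 0.258]] [-0.1  0.7  0. ]
(array([-0.1451,  0.004 ,  0.02  ]), array([ 0.1677, -0.4129, -0.686 ])) (array([-0.068 ,  0.0073, -0.072 ]), array([ 0.1677, -0.4129, -0.686 ]))
```

View pics/side6.png

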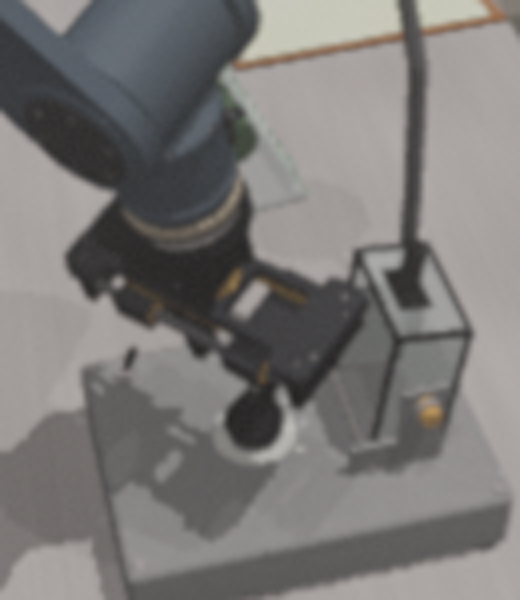

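```bash
python3 d.py 25 0 0 106 30 40;python3 d.py 25 0 0 106 0 40
```

```text
11.325 [-28.3  28.3 105.4  20.9  43.3   4.4] [-0.1  0.7  0. ] [-0.12  0.1   0.01]
(array([ 0.0006,  0.0005, -0.0289]), array([ 0.1162, -0.1309,  0.0012]))
11.325 [-28.3  28.3 105.4  20.9  43.3   4.4] [-0.1  0.7  0. ] [-0.12  0.1   0.01]
(array([ 0.0099,  0.0091, -0.0561]), array([ 0.1162, -0.1309,  0.0012]))
```

Emit:
play_rows(
  commands=[
    [[0.0005,0.0005,-0.01],[0.116,-0.131,0.001]],
    [[0.0005,0.0005,-0.029],[0.116,-0.131,0.001]],
    [[0.005,0.005,-0.042],[0.116,-0.131,0.001]],
    [[0.01,0.009,-0.056],[0.116,-0.131,0.001]],
    [[0.01,0.009,-0.056],[0.116,-0.131,0.001]],
    [[0.01,0.009,-0.056],[0.116,-0.131,0.001]],
  ],
)

```text
time_s: 12.08
position: [0.541, -0.0724, 0.1111]
tcp_rot: [[0.677, 0.31, 0.668], [-0.736, 0.286, 0.613], [-0.001, -0.907, 0.422]]
force: [0.7, 0.3, -0.9]
opening: 0.573
```

```bash
python3 d.py 25 0 0 106 0 40
```

```text
12.075 [-32.   35.4 110.5  44.3  35.6 -21.5] [ 0.7  0.3 -0.9] [-0.22  0.18 -0.01]
(array([ 0.0001, -0.0006,  0.0003]), array([ 0.    , -0.001 , -0.0016]))
```

Emit:
play_rows(
  commands=[
    [[0,0,0],[0,0,0]],
    [[0,0,0],[0,0,0]],
    [[0,0,0],[0,0,0]],
    [[0,0,0],[0,0,0]],
    [[0,0,0],[0,0,0]],
    [[0,0,0],[0,0,0]],
    [[0,0,0],[0,0,0]],
  ],
  gripper=0.0,
)

```text
time_s: 12.95
position: [0.542, -0.0744, 0.111]
tcp_rot: [[0.674, 0.313, 0.669], [-0.738, 0.283, 0.612], [0.003, -0.907, 0.422]]
force: [4.2, -3.4, -2.0]
opening: 0.138
```

```bash
cat > st.py <<'E'
from rig import *
from h import *
f=[];m=[]
s=read_state();R=Ro.from_matrix(s["tcp_rot"]);G=s["position"]+R.apply([0,.006,0])
x=Lz.inv().apply(R.apply([-1,0,0]))
print(s["time_s"],"G lamp",(Lz.inv().apply(G-O)*1e3).round(2),"yaw",np.degrees(np.arctan2(x[1],x[0])).round(2)-90,"F",s["force"].round(2),"M",s["moment"].round(3),"F jaw",(R.inv().apply(s["force"])).round(1),"open mm",s["opening"]*87)
E
python3 st.py
```

```text
12.95 G lamp [  0.79  -1.55 105.6 ] yaw 39.91 F [ 4.19 -3.44 -1.99] M [-0.894 -0.357 -0.44 ] F jaw [ 5.4  2.1 -0.1] open mm 12.048170089554763
```

Emit:
play_rows(
  commands=[
    [[0.0006,-0.0009,0],[0,0,0]],
    [[0.0012,-0.0018,0],[0,0,0]],
    [[0.0012,-0.0018,-0.001],[0,0,0]],
    [[0.0012,-0.0018,-0.002],[0,0,0]],
    [[0.0012,-0.0018,-0.003],[0,0,0]],
    [[0.0012,-0.0018,-0.004],[0,0,0]],
    [[0.0012,-0.0018,-0.004],[0,0,0]],
  ],
)

```text
time_s: 13.82
position: [0.5421, -0.0746, 0.1075]
tcp_rot: [[0.676, 0.311, 0.668], [-0.737, 0.286, 0.612], [-0.001, -0.906, 0.423]]
force: [1.8, -2.3, 6.1]
opening: 0.134
```

```bash
cat >> st.py <<'E'
M0=Ro.from_matrix(np.array(s["tcp_rot"])).apply(np.array([-.2849,.0151,-.0018])) # tool-frame bias, approx
p=R.apply([0,1,0]);print("Mgrasp",(s["moment"]-M0-.18*np.cross(p,s["force"])).round(3))
E
python3 st.py
```

```text
13.825 G lamp [  0.89  -1.7  102.1 ] yaw 40.00999999999999 F [ 1.82 -2.3   6.13] M [-0.335 -0.419 -0.279] F jaw [ 2.9 -5.6  2.4] open mm 11.677900627488004
Mgrasp [-0.087  0.008 -0.042]
```

Emit:
play_rows(
  commands=[
    [[0.0003,-0.0003,-0.0005],[0,0,0]],
    [[0.0003,-0.0003,-0.001],[0,0,0]],
    [[0.0003,-0.0003,-0.001],[0,0,0]],
  ],
)

```text
time_s: 14.2
position: [0.5421, -0.0746, 0.1065]
tcp_rot: [[0.676, 0.311, 0.668], [-0.737, 0.287, 0.612], [-0.001, -0.906, 0.423]]
force: [0.7, -1.9, 6.7]
opening: 0.141
```

Emit:
play_rows(
  commands=[
    [[0,0,-0.0005],[0,0,0]],
    [[0,0,-0.001],[0,0,0]],
    [[0,0,-0.001],[0,0,0]],
  ],
)

```text
time_s: 14.58
position: [0.5421, -0.0746, 0.1056]
tcp_rot: [[0.676, 0.311, 0.668], [-0.737, 0.287, 0.612], [-0.001, -0.906, 0.423]]
force: [1.8, -2.2, 6.7]
opening: 0.129
```

```bash
python3 st.py
```

```text
14.575 G lamp [  0.91  -1.72 100.18] yaw 40.03 F [ 1.75 -2.17  6.65] M [-0.243 -0.373 -0.229] F jaw [ 2.8 -6.1  2.7] open mm 11.260423322497594
Mgrasp [-0.043  0.072 -0.003]
```

Emit:
play_rows(
  commands=[
    [[0,0,-0.0005],[0,0,0]],
    [[0,0,-0.0005],[0,0,0]],
  ],
)

```text
time_s: 14.82
position: [0.5421, -0.0746, 0.1051]
tcp_rot: [[0.676, 0.311, 0.668], [-0.737, 0.287, 0.612], [-0.001, -0.906, 0.423]]
force: [0.8, -1.9, 7.1]
opening: 0.136
```

Emit:
play_rows(
  commands=[
    [[0,0,-0.0005],[0,0,0]],
    [[0,0,-0.0005],[0,0,0]],
  ],
)

```text
time_s: 15.08
position: [0.5421, -0.0746, 0.1049]
tcp_rot: [[0.676, 0.311, 0.668], [-0.737, 0.287, 0.612], [-0.001, -0.906, 0.423]]
force: [-0.1, -2.7, 9.5]
opening: 0.141
```

Emit:
play_rows(
  commands=[
    [[0,0,-0.0005],[0,0,0]],
    [[0,0,-0.0005],[0,0,0]],
  ],
)

```text
time_s: 15.32
position: [0.5421, -0.0746, 0.1048]
tcp_rot: [[0.676, 0.312, 0.668], [-0.737, 0.287, 0.612], [-0.001, -0.906, 0.423]]
force: [-1.7, -2.8, 12.1]
opening: 0.135
```

```bash
python3 st.py
```

```text
15.325 G lamp [ 0.92 -1.68 99.39] yaw 40.03 F [-1.74 -2.76 12.15] M [-0.131 -0.299 -0.127] F jaw [  0.8 -12.3   2.3] open mm 11.758115660148018
Mgrasp [-0.119 -0.115 -0.048]
```

```bash
cat > turn.py <<'E'
import sys
from h import *
# args: yaw0(deg lamp), axis offset from grasp point (lamp mm) ox oy, start a0, angles(rad, clockwise)...
y0,ox,oy=map(float,sys.argv[1:4]);an=[float(a) for a in sys.argv[4:]]
R0=tool(25,y0);r=-R0.apply([0,.006,0])-Lz.apply([ox/1e3,oy/1e3,0])
for a in an:
    d=Ro.from_euler('z',-a).apply(r)-r
    print(a,(d*1e3).round(2))
E
python3 turn.py 40 -.3 -.2 .06 .12
```

```text
0.06 [-0.09  0.1   0.  ]
0.12 [-0.17  0.2   0.  ]
```

Emit:
play_rows(
  commands=[
    [[0,0,0.0007],[0,0,0]],
    [[0,0,0.0014],[0,0,0]],
    [[0,0,0.0014],[0,0,0]],
  ],
)

```text
time_s: 15.7
position: [0.5421, -0.0746, 0.1056]
tcp_rot: [[0.676, 0.311, 0.668], [-0.737, 0.287, 0.612], [-0.001, -0.906, 0.423]]
force: [0.7, -1.1, 7.4]
opening: 0.136
```

```bash
python3 st.py
```

```text
15.7 G lamp [  0.89  -1.7  100.19] yaw 40.03 F [ 0.69 -1.06  7.41] M [-0.243 -0.35  -0.231] F jaw [ 1.2 -6.8  2.9] open mm 11.804202923827871
Mgrasp [-0.263 -0.036 -0.122]
```

Emit:
play_rows(
  commands=[
    [[0,0,0],[0,0,-0.03]],
    [[-0.0001,0.0001,0],[0,0,-0.06]],
    [[-0.0001,0.0001,0],[0,0,-0.09]],
    [[-0.0002,0.0002,0],[0,0,-0.12]],
    [[-0.0002,0.0002,0],[0,0,-0.12]],
  ],
)

```text
time_s: 16.32
position: [0.5417, -0.0741, 0.1056]
tcp_rot: [[0.583, 0.343, 0.737], [-0.813, 0.248, 0.528], [-0.002, -0.906, 0.423]]
force: [0.6, -2.5, 7.6]
opening: 0.133
```

```bash
python3 st.py;python3 st.py;python3 turn.py 33 -.3 -.2 .1 .2 .3 .4 .5 .6 .7 .8 .9 1.0 1.1 1.2 1.28
```

```text
16.325 G lamp [  0.73  -1.48 100.12] yaw 33.16 F [ 0.58 -2.51  7.6 ] M [-0.242 -0.278 -0.209] F jaw [ 2.4 -7.3  2.3] open mm 11.57081446081748
Mgrasp [-0.01   0.051 -0.014]
16.325 G lamp [  0.73  -1.48 100.12] yaw 33.16 F [ 0.58 -2.51  7.6 ] M [-0.242 -0.278 -0.209] F jaw [ 2.4 -7.3  2.3] open mm 11.57081446081748
Mgrasp [-0.01   0.051 -0.014]
0.1 [-0.12  0.18  0.  ]
0.2 [-0.21  0.38  0.  ]
0.3 [-0.29  0.58 -0.  ]
0.4 [-0.35  0.79  0.  ]
0.5 [-0.39  1.   -0.  ]
0.6 [-0.4   1.22  0.  ]
0.7 [-0.39  1.44  0.  ]
0.8 [-0.37  1.65  0.  ]
0.9 [-0.32  1.87  0.  ]
1.0 [-0.24  2.07  0.  ]
1.1 [-0.15  2.27  0.  ]
1.2 [-0.04  2.46  0.  ]
1.28 [0.06 2.6  0.  ]
```

Emit:
play_rows(
  commands=[
    [[-0.0001,0.0001,0],[0,0,-0.05]],
    [[-0.0001,0.0002,0],[0,0,-0.1]],
    [[-0.0002,0.0003,0],[0,0,-0.15]],
    [[-0.0002,0.0004,0],[0,0,-0.2]],
    [[-0.0003,0.0005,0],[0,0,-0.25]],
    [[-0.0003,0.0006,0],[0,0,-0.3]],
    [[-0.0003,0.0007,0],[0,0,-0.35]],
    [[-0.0004,0.0008,0],[0,0,-0.4]],
    [[-0.0004,0.0009,0],[0,0,-0.45]],
    [[-0.0004,0.001,0],[0,0,-0.5]],
  ],
)

```text
time_s: 17.58
position: [0.5408, -0.0719, 0.1053]
tcp_rot: [[0.123, 0.418, 0.9], [-0.992, 0.056, 0.11], [-0.004, -0.907, 0.422]]
force: [0.6, 1.0, 7.0]
opening: 0.134
```

```bash
python3 st.py
```

```text
17.575 G lamp [ 0.28 -0.42 99.84] yaw 4.569999999999993 F [0.61 1.04 6.98] M [ 0.109 -0.306  0.113] F jaw [-1.  -6.   3.6] open mm 11.630868846227193
Mgrasp [-0.101  0.036  0.054]
```

Emit:
play_rows(
  commands=[
    [[0,0.0002,0.0002],[0,0,-0.08]],
    [[0,0.0003,0.0003],[0,0,-0.16]],
    [[0,0.0005,0.0003],[0,0,-0.24]],
    [[0.0001,0.0007,0.0003],[0,0,-0.32]],
    [[0.0001,0.0008,0.0003],[0,0,-0.4]],
    [[0.0002,0.001,0.0003],[0,0,-0.48]],
    [[0.0002,0.0012,0.0003],[0,0,-0.55]],
    [[0.0003,0.0013,0.0003],[0,0,-0.62]],
    [[0.0003,0.0014,0.0003],[0,0,-0.68]],
    [[0.0003,0.0014,0.0003],[0,0,-0.68]],
  ],
)

```text
time_s: 18.82
position: [0.5413, -0.0693, 0.1048]
tcp_rot: [[-0.424, 0.37, 0.827], [-0.906, -0.163, -0.391], [-0.01, -0.915, 0.404]]
force: [4.8, -4.3, 11.8]
opening: 0.136
```

```bash
python3 st.py
```

```text
18.825 G lamp [ 0.58  0.92 99.32] yaw -27.57 F [ 4.82 -4.3  11.85] M [-1.101 -1.45  -0.111] F jaw [ 1.7 -8.4 10.5] open mm 11.84892075512222
Mgrasp [-0.17  -0.125  0.045]
```

Emit:
play_rows(
  commands=[
    [[0,0,0.0005],[0,0,0]],
    [[0,0,0.0005],[0,0,0]],
  ],
)

```text
time_s: 19.08
position: [0.5413, -0.0692, 0.1049]
tcp_rot: [[-0.423, 0.369, 0.828], [-0.906, -0.162, -0.391], [-0.01, -0.915, 0.403]]
force: [5.7, -5.8, 8.1]
opening: 0.136
```

```bash
python3 st.py;python3 d.py 25 0 0 100 0 -34; python3 look.py side side7 190 110 320 260 4
```

```text
19.075 G lamp [ 0.51  0.97 99.36] yaw -27.509999999999998 F [ 5.66 -5.84  8.15] M [-1.25  -1.387 -0.162] F jaw [ 2.8 -4.4 10.2] open mm 11.873589435106844
Mgrasp [-0.175 -0.17   0.072]
19.075 [-17.8  34.4 116.3 -23.5   6.1 120.3] [ 5.7 -5.8  8.1] [-1.25 -1.39 -0.16]
(array([-0.0004, -0.0006,  0.0006]), array([-0.0187, -0.0145, -0.1134]))
19.125 [-17.8  34.4 116.3 -23.5   6.1 120.3] [ 0.5412 -0.0692  0.1048] [[-0.423, 0.369, 0.828], [-0.906, -0.162, -0.391], [-0.01, -0.915, 0.403]] [ 6.7 -4.8  8.7]
(array([-0.1551, -0.0088,  0.0827]), array([-0.0654, -0.2787,  0.4755])) (array([-0.078 , -0.0054, -0.0092]), array([-0.0654, -0.2787,  0.4755]))
```

View pics/side7.png

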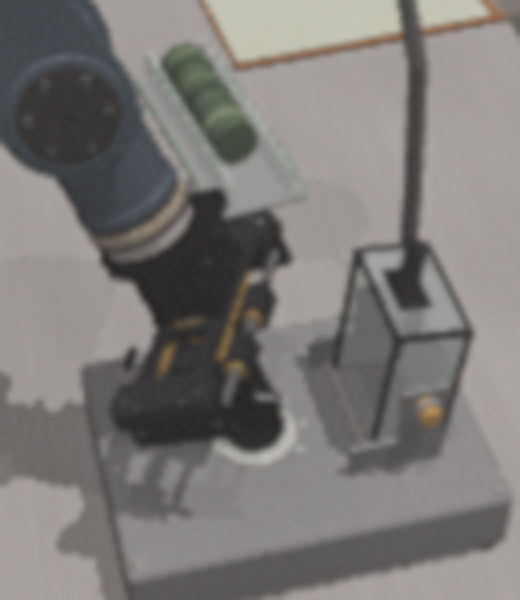

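```bash
for t in 20 15; do python3 d.py $t 1.2 0 100.2 0 -27.5; done
```

```text
19.125 [-17.8  34.4 116.3 -23.5   6.1 120.3] [ 6.7 -4.8  8.7] [-1.2  -1.37 -0.2 ]
(array([ 0.0011, -0.001 ,  0.001 ]), array([0.019 , 0.0636, 0.0004]))
19.125 [-17.8  34.4 116.3 -23.5   6.1 120.3] [ 6.7 -4.8  8.7] [-1.2  -1.37 -0.2 ]
(array([ 0.0015, -0.0012,  0.0012]), array([0.0559, 0.1426, 0.0009]))
```

Emit:
play_rows(
  commands=[
    [[0.001,-0.001,0.0003],[0.01,0.03,0]],
    [[0.002,-0.002,0.0005],[0.02,0.06,0]],
    [[0.0025,-0.0025,0.0007],[0.03,0.09,0]],
    [[0.003,-0.003,0.001],[0.045,0.115,0]],
    [[0.003,-0.003,0.001],[0.056,0.143,0]],
    [[0.003,-0.003,0.001],[0.056,0.143,0]],
  ],
)

```text
time_s: 19.88
position: [0.5429, -0.0701, 0.1049]
tcp_rot: [[-0.424, 0.231, 0.876], [-0.906, -0.108, -0.41], [0.0, -0.967, 0.255]]
force: [6.8, 6.6, 7.6]
opening: 0.131
```

```bash
python3 st.py;python3 d.py 15 1.2 0 100.2 0 -27.5
```

```text
19.875 G lamp [ 1.31  0.39 99.13] yaw -27.6 F [6.83 6.61 7.61] M [ 1.159 -1.656  0.446] F jaw [-8.9 -6.5  5.2] open mm 11.415101128852816
Mgrasp [ 0.035 -0.407  0.052]
19.875 [-18.1  34.2 110.1  -4.9  21.1 101.4] [6.8 6.6 7.6] [ 1.16 -1.66  0.45]
(array([-0.0001, -0.0004,  0.0011]), array([-0.0015, -0.0033,  0.0017]))
```

Emit:
play_rows(
  commands=[
    [[0.001,0.0008,0],[0,0,0]],
    [[0.002,0.0016,0],[0,0,0]],
    [[0.002,0.0016,0],[0,0,0]],
  ],
)

```text
time_s: 20.25
position: [0.5431, -0.0698, 0.1046]
tcp_rot: [[-0.424, 0.228, 0.877], [-0.906, -0.11, -0.409], [0.003, -0.968, 0.253]]
force: [2.4, -1.5, 9.4]
opening: 0.137
```

Emit:
play_rows(
  commands=[
    [[0,0,-0.0005],[0,0,0]],
    [[0,0,-0.0005],[0,0,0]],
  ],
)

```text
time_s: 20.5
position: [0.5431, -0.0698, 0.1045]
tcp_rot: [[-0.424, 0.228, 0.876], [-0.906, -0.11, -0.409], [0.003, -0.967, 0.253]]
force: [1.8, -1.9, 12.3]
opening: 0.137
```

Emit:
play_rows(
  commands=[
    [[0,0,-0.0005],[0,0,0]],
    [[0,0,-0.0005],[0,0,0]],
  ],
)

```text
time_s: 20.75
position: [0.5431, -0.0698, 0.1045]
tcp_rot: [[-0.424, 0.229, 0.876], [-0.906, -0.11, -0.409], [0.003, -0.967, 0.254]]
force: [0.3, -1.0, 15.9]
opening: 0.137
```

```bash
python3 st.py
```

```text
20.75 G lamp [ 1.54  0.65 98.67] yaw -27.57 F [ 0.32 -1.   15.93] M [-0.5   -0.665 -0.009] F jaw [  0.8 -15.2   4.7] open mm 11.9531983115797
Mgrasp [-0.134 -0.212  0.042]
```

Emit:
play_rows(
  commands=[
    [[0,0,0.001],[0,0,0]],
    [[0,0,0.0018],[0,0,0]],
    [[0,0,0.0018],[0,0,0]],
  ],
)

```text
time_s: 21.12
position: [0.5431, -0.0698, 0.1053]
tcp_rot: [[-0.424, 0.228, 0.877], [-0.906, -0.109, -0.41], [0.003, -0.968, 0.253]]
force: [1.9, -2.2, 6.8]
opening: 0.137
```

```bash
python3 st.py; python3 turn.py -27.5 -.2 -.5 .06 .12 .18 .22
```

```text
21.125 G lamp [ 1.48  0.67 99.49] yaw -27.58 F [ 1.91 -2.24  6.8 ] M [-0.439 -0.875  0.005] F jaw [ 1.2 -5.9  4.3] open mm 11.91608346646068
Mgrasp [-0.039 -0.521  0.075]
0.06 [0.1  0.12 0.  ]
0.12 [0.2  0.24 0.  ]
0.18 [0.32 0.35 0.  ]
0.22 [0.4  0.42 0.  ]
```

Emit:
play_rows(
  commands=[
    [[0,0.0001,0],[0,0,-0.04]],
    [[0.0001,0.0001,0],[0,0,-0.08]],
    [[0.0002,0.0002,0],[0,0,-0.12]],
    [[0.0002,0.0002,0],[0,0,-0.16]],
    [[0.0003,0.0003,0],[0,0,-0.2]],
    [[0.0003,0.0003,0],[0,0,-0.22]],
    [[0.0003,0.0003,0],[0,0,-0.22]],
  ],
)

```text
time_s: 22.0
position: [0.5435, -0.0693, 0.1052]
tcp_rot: [[-0.611, 0.199, 0.766], [-0.792, -0.155, -0.591], [0.001, -0.968, 0.252]]
force: [2.5, -2.3, 7.3]
opening: 0.133
```

```bash
python3 st.py; python3 d.py 15 1.2 0 100.2 0 -40
```

```text
22.0 G lamp [ 1.69  0.86 99.42] yaw -40.14 F [ 2.5  -2.28  7.27] M [-0.483 -0.856 -0.031] F jaw [ 0.3 -6.2  5.1] open mm 11.610588411638014
Mgrasp [-0.058 -0.385 -0.003]
22.0 [-16.2  34.5 108.8 -13.4  23.7 123.2] [ 2.5 -2.3  7.3] [-0.48 -0.86 -0.03]
(array([-0.0005, -0.0009,  0.0008]), array([-0.0033, -0.0064,  0.0025]))
```

Emit:
play_rows(
  commands=[
    [[0,0,0.001],[0,0,0]],
    [[0,0,0.002],[0,0,0]],
    [[0,0,0.003],[0,0,0]],
    [[0,0,0.0035],[0,0,0]],
    [[0,0,0.0035],[0,0,0]],
  ],
)

```text
time_s: 22.62
position: [0.5435, -0.0694, 0.1086]
tcp_rot: [[-0.611, 0.199, 0.766], [-0.792, -0.155, -0.591], [0.001, -0.968, 0.252]]
force: [3.8, -1.5, 5.6]
opening: 0.134
```

```bash
python3 st.py
```

```text
22.625 G lamp [  1.69   0.83 102.77] yaw -40.16 F [ 3.85 -1.55  5.55] M [-0.476 -0.935 -0.026] F jaw [-1.1 -4.4  5.3] open mm 11.636977627461798
Mgrasp [-0.228 -0.29  -0.063]
```

Emit:
play_rows(
  commands=[
    [[0,0,0.001],[0,0,0]],
    [[0,0,0.0016],[0,0,0]],
    [[0,0,0.0016],[0,0,0]],
  ],
)

```text
time_s: 23.0
position: [0.5434, -0.0693, 0.11]
tcp_rot: [[-0.611, 0.199, 0.766], [-0.791, -0.155, -0.591], [0.001, -0.968, 0.252]]
force: [5.1, -1.5, 5.2]
opening: 0.141
```

```bash
python3 st.py
```

```text
23.0 G lamp [  1.65   0.87 104.22] yaw -40.17 F [ 5.08 -1.46  5.17] M [-0.405 -1.032  0.091] F jaw [-1.9 -3.8  6.1] open mm 12.248233213655158
Mgrasp [-0.182 -0.187  0.018]
```

Now open; fingers clear the bar, then retreat backward along the tool axis.

Emit:
play_rows(
  commands=[
    [[0,0,0],[0,0,0]],
    [[0,0,0],[0,0,0]],
    [[0,0,0],[0,0,0]],
    [[0,0,0],[0,0,0]],
  ],
  gripper=0.045,
)

```text
time_s: 23.5
position: [0.5402, -0.0685, 0.108]
tcp_rot: [[-0.613, 0.19, 0.767], [-0.79, -0.152, -0.594], [0.004, -0.97, 0.244]]
force: [-0.3, -0.3, 0.6]
opening: 0.477
```

Emit:
play_rows(
  commands=[
    [[-0.002,0.0015,0.01],[0,0,0]],
    [[-0.005,0.004,0.025],[0,0,0]],
    [[-0.012,0.01,0.06],[0,0,0]],
    [[-0.04,0.01,0.1],[0,0,0]],
    [[-0.08,0.01,0.14],[0,0,0.15]],
    [[-0.12,0.0,0.18],[0,0,0.3]],
    [[-0.14,-0.06,0.2],[0,0,0.4]],
    [[-0.14,-0.12,0.2],[0,0,0.4]],
    [[-0.14,-0.18,0.2],[0,0,0.4]],
    [[-0.14,-0.24,0.2],[0,0,0.4]],
  ],
)

```text
time_s: 24.75
position: [0.4008, -0.2983, 0.3104]
tcp_rot: [[-0.257, 0.239, 0.936], [-0.966, -0.068, -0.248], [0.004, -0.969, 0.249]]
force: [1.6, -0.9, 0.1]
opening: 0.517
```

```bash
python3 st.py; python3 look.py side side8 190 110 320 260 4;  python3 look.py top top8 215 135 335 255 5
python3 - <<'E'
from h import *
c=dict(np.load("side8.npz"));P=cloud(c);L=Lz.inv().apply((P-O).reshape(-1,3)).reshape(P.shape)*1e3
m=(c["depth"]>0)&(np.hypot(L[...,0],L[...,1])<32)&(L[...,2]>100)&(L[...,2]<116)
print(L[m][:,2].max(),cv2.minAreaRect(L[m][:,:2].astype(np.float32)))
E
```

```text
24.75 G lamp [-150.55 -221.15  304.6 ] yaw -17.370000000000005 F [ 1.6  -0.86  0.07] M [ 0.118  0.149 -0.013] F jaw [0.4 0.4 1.7] open mm 45.019976825734204
Mgrasp [0.195 0.156 0.021]
24.8 [-55.1  11.6 103.2  10.9  53.9  44.4] [ 0.4021 -0.3079  0.3113] [[-0.262, 0.242, 0.934], [-0.965, -0.079, -0.25], [0.013, -0.967, 0.254]] [ 2.2 -6.1  1.8]
(array([-0.0159,  0.2299, -0.1238]), array([-0.0358, -0.4421,  0.3061])) (array([ 0.0611,  0.2332, -0.2157]), array([-0.0358, -0.4421,  0.3061]))
24.85 [-54.9  11.4 103.5  11.   54.   44.6] [ 0.4018 -0.3037  0.3107] [[-0.263, 0.241, 0.934], [-0.965, -0.074, -0.252], [0.008, -0.968, 0.252]] [-0.6  0.8 -1.2]
(array([-0.0157,  0.2257, -0.1232]), array([-0.0411, -0.4438,  0.3059])) (array([ 0.0614,  0.2291, -0.2151]), array([-0.0411, -0.4438,  0.3059]))
112.3835949212274 ((4.101088523864746, -3.7963314056396484), (14.235960960388184, 38.405799865722656), 49.49560546875)
```

View pics/side8.png

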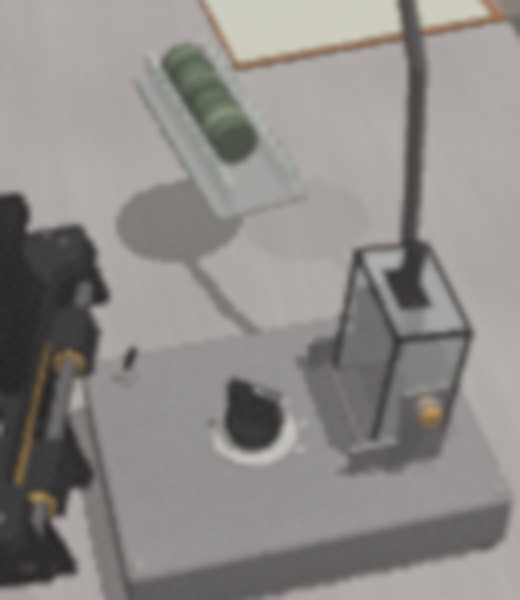

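Emit:
play_rows(
  commands=[
    [[0,0,0],[0,0,0]],
    [[0,0,0],[0,0,0]],
    [[0,0,0],[0,0,0]],
    [[0,0,0],[0,0,0]],
  ],
)

```text
time_s: 25.35
position: [0.4015, -0.2957, 0.3088]
tcp_rot: [[-0.255, 0.237, 0.937], [-0.967, -0.065, -0.247], [0.003, -0.969, 0.246]]
force: [1.3, 0.6, 0.0]
opening: 0.521
```

Run:
```python
from h import *
from rig import *
for n in("side5","side8"):
    c=dict(np.load(n+".npz"));L=Lz.inv().apply((cloud(c)-O).reshape(-1,3))*1e3
    m=(c["depth"].ravel()>0)&(np.hypot(L[:,0]-3,L[:,1]+4)<12)
    print(n,np.percentile(L[m,2],[70,85,95]))
a,b=(np.load(n+"0.npz" if n=="top" else "")  for n in("top","top")) ; t=dict(np.load("top8.npz"))
d=np.abs(a["frame"].astype(int)-t["frame"]).sum(-1)
for k,(x0,y0,x1,y1) in dict(core=(100,175,188,225),loupe=(362,155,392,178),scoop=(342,205,405,232)).items(): print(k,d[y0:y1,x0:x1].max())
print(hand_in())
```

```text
side5 [107.94887183 109.22401967 110.26997743]
side8 [106.56749215 108.65388273 109.94662796]
core 24
loupe 23
scoop 386
the job is handed in; nothing more can be done
None
```

The cover is standing open in its catch and the selector knob is in its last position. I handed the job in at about 25 s of the 72 s allowed.

- **Cover:** I pinched the tab and swung the cover to about 1.72 rad, then let go. In later pictures, including the last one before hand-in, it stood open by itself.
- **Feeling the knob:** I pressed down in 0.5 mm steps and met the bottom at about 6 mm, then backed off about 0.7 mm. A 0.12 rad test turn moved with almost no torque, so I went on turning.
- **Turning it:** The wrist ran near the end of its range partway, so I changed the tool's tilt with the knob still held down and felt for the bottom again. The knob turned 1.40 rad in all. It then pushed the gripper up with its full spring force until it was up.
- **Loads:** The most the bottom stop took was about 8 N over the spring, by the wrist force. The estimated twist on the lock stayed low, though moment readings were noisy.

**Last checks:**
- The knob's bar lies at about −40° and was at +40° before. Its top is within about 0.5 mm of its first height, so it is up.
- The toggle looks unchanged, and the core, core guide and loupe show no change in the top picture.
- The check on the scoop failed: the picture changed there. I think that is the arm in view after I moved it aside. I handed in without confirming this, but nothing I did went near the scoop.

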